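# Sort cleaned bronzes into their conservation trays

## Robot

A 7-joint arm with a two-finger parallel gripper is mounted at the origin on the work surface. World frame = base frame: x ahead of the robot, y to its left, z up, the work surface at z = 0. Lengths are in m, angles in rad, forces in N, time in s.
With the tool pointing down it reaches from about 0.4 to 0.9 m from the base axis. Payload 5.5 kg.
Tool frame: the origin (TCP) lies at the very end of the fingers, on their centre line; the grasp point (between the pads) lies 19 mm behind it; y points along the fingers, z is the direction in which the jaws open and shut, and the axes are right-handed (so a half turn about y gives the same grasp; the last joint's range is limited). The gripper opens to 85 mm and grips with 20 to 120 N. Pads are 22 mm wide; open, the fingers measure 114 mm over their backs; the gripper's body (76 mm by 85 mm) begins 54 mm behind the grasp point. The pads swing forward as they close: fully open they stand 13 mm farther back than shut.
Start: joints at [-0.952, 0.501, -0.427, 1.55, 0.221, 1.138, -0.21], TCP at [0.226, 0.609, 0.231] pointing down, gripper open.
Joint ranges: [-2.88, 2.88], [-0.31, 2.03], [-1.54, 1.56], [0.2, 2.42], [-1.41, 4.55], [0.19, 2.02], [-2.57, 2.57]. Speed limits (rad/s): [2.57, 2.57, 3.14, 3.14, 3.14, 3.14, 3.14].

## Interface

Orientations are given as a rotation vector (axis times angle).
In Python, from station import bot, ik, sense, capture, get_calibration, job, finder gives the robot as it stands. Calls block until the motion is done:
- bot.movep(position, orientation): joint-space move of the TCP to a pose.
- bot.movel(position, orientation=None, feed=0.15, contact_N=None): straight line of the TCP; orientation=None keeps the orientation; feed is the mean speed in m/s. With contact_N (N) it stops when the force on the tool has changed by that much, and returns True; else False.
- bot.movej(angles): joint-space move.
- bot.command_gripper(opening): opening from 0.0 (shut) to 1.0 (fully open); the grip force is fixed at half the most; returns when the fingers have stopped.
- bot.sleep(seconds).
- ik(position, orientation): joint angles nearest the present ones, or None.
- sense(): the state.
- capture(name): name is "scene" or "side" or "wrist"; returns (picture, depth): 384x512x3 uint8, red, green, blue; 384x512 float32, m along the optical axis (not along the pixel's ray), 0 where there is no reading.
- get_calibration(name): a dict with "camera_matrix" (3x3 intrinsics, pixels), "R" (3x3) and "t" (3): a world point X has camera coordinates R X + t. Camera axes: x right, y down, z forward; pixel columns grow to the right and rows downward; lengths in m; the calibration is good to about 2 mm. A picture is of the moment at which its call begins: read the wrist's pose just before it. get_calibration takes no time and is no camera call; for the wrist camera it gives the pose at the moment of the call.
A pose or a line that the arm cannot do raises bot.IKError and nothing moves.
- job.hand_in(): hands the job in, once; it reports no verdict.
Trained networks look in the newest picture that a camera, given by its name, has taken for a name from the list of things; names that differ only in an ending like _2 or _b are one class to them, and where a whole thing is asked for, a point or a joint stands for the part that bears it (a point fixed in the world has none). Each returns a list of dicts, best first, with "conf" (0 to 1); they miss things now and then, are a little off and sometimes report something else, mostly with a low value. They report only what shows in the picture. A call takes as long as a camera call. They do not tell look-alikes from the thing itself.
- finder.look_for(label, camera): "box" ([left, top, width, height] as shares, 0 to 1, of the picture: columns of its width, rows of its height, round what is visible of it).
The state is a dict: "clock": time; "qpos": joint angles; "joint_velocities": joint speeds; "tau": joint torques, N m; "tcp_pos": TCP position; "tool_rot": TCP orientation; "contact_force": force on the tool from outside, world axes, zero at the start; "wrist_torque": the same for the moment, N m; "gripper_width": opening from 0.0 (shut) to 1.0 (fully open).
Only numpy, scipy, OpenCV 4.12 (cv2) and the standard library are available. Lean on these libraries where they do the work, as an engineer would, in place of code of your own. Each camera call takes 0.05 s, during which the arm holds its last target. There are 200 camera calls.

## Task

The small bronzes on the bench have been cleaned: sort them into their padded trays. Stand one bell upright in each round well of the bell tray, lay one ring over each upright post of the ring tray, and lay the belt hook lengthwise in the long bed of the remaining tray, hooked end up. Each must lie fully down on its tray's floor; set them down, do not drop them, and do not push or tip the black loupe standing among them.

Things in the scene. Friction and masses are not known exactly. Their poses are not given: they have to be found in the camera images.
- bell1_c (a point): A small dark bronze bell standing upright, mouth down, 61 mm high over its loop: foot 42 mm across, flaring only in the lowest 15 mm; straight waist 34 mm across from 15 to 46 mm up, which is the part to grip (its upper half, so that the fingers stay clear of the tray); a 20 mm wide wire loop on top, from 50 mm up. This point is on its axis, 30 mm above its foot. z is up its axis. 110 to 230 g. There are two alike.
- bell2_c (a point): A small dark bronze bell standing upright, mouth down, 61 mm high over its loop: foot 42 mm across, flaring only in the lowest 15 mm; straight waist 34 mm across from 15 to 46 mm up, which is the part to grip (its upper half, so that the fingers stay clear of the tray); a 20 mm wide wire loop on top, from 50 mm up. This point is on its axis, 30 mm above its foot. z is up its axis. 110 to 230 g. There are two alike.
- ring1_c (a point): A plain flat dark bronze ring lying flat: 52 mm outside, 34 mm hole, 14 mm thick. This point is at its centre, 7 mm above its underside (in the hole's middle). z is its axis. Grip it across its outside. 60 to 130 g. There are two alike.
- ring2_c (a point): A plain flat dark bronze ring lying flat: 52 mm outside, 34 mm hole, 14 mm thick. This point is at its centre, 7 mm above its underside (in the hole's middle). z is its axis. Grip it across its outside. 60 to 130 g. There are two alike.
- hook_c (a point): A dark bronze belt hook lying flat: a straight bar 88 mm long (its y axis), 16 mm wide (its x axis, grip across this), 14 mm thick; at its +y end a short round hook stands up to 28 mm high and reaches 49 mm from the centre. This point is at the bar's centre, 7 mm above its underside; z is up. Either end may point either way in the tray. 75 to 155 g.
- bell_tray: The bell tray: a grey foam block fixed to the bench, 90 mm (x) by 180 mm (y) by 16 mm high, with two round wells 62 mm across and 10 mm deep, centred at y = -45 and +45 mm from its centre; the wells' floor is 6 mm above the bench. Origin: centre of its underside on the bench; its y axis is its long side, z up. Either bell may go in either well.
- ring_tray: The ring tray: a flat grey foam slab fixed to the bench, 90 mm (x) by 180 mm (y) by 6 mm high, with two upright round pale wooden posts 14 mm thick that stand 24 mm above the slab (tops 30 mm above the bench), at y = -45 and +45 mm from its centre. Origin: centre of its underside on the bench; its y axis is its long side, z up. Either ring may go on either post.
- hook_tray: The belt hook's tray: a flat grey foam slab fixed to the bench, 90 mm (x) by 160 mm (y) by 6 mm high, with raised foam blocks at both ends and corners (tops 18 mm above the bench) that leave a central bed 112 mm long (y) and 36 mm wide (x) at its ends. For 36 mm to either side of the centre along y the sides are open, leaving room for the fingers. Origin: centre of its underside on the bench; its y axis is its long side, z up.
- loupe: Bystander, to be left alone: a black loupe, a loose upright cylinder 32 mm across, 36 mm high. Origin: centre of its underside.
Not all that is in view belongs to the job. What is shaped like the part that bears ring2_c but orange, red or turquoise is not meant.

How it is judged:
At the end, for the whole second after the job is handed in: Bells upright in the wells, one each, rings flat over the posts, hook flat in its bed: each resting on its tray floor (height within 3 mm, tilt 0.12 rad), within 14 mm of its place in x and y, hook within 0.3 rad; at rest; loupe upright, moved under 20 mm (x of bell1_c in the frame of bell_tray between -0.014 and 0.014 m and z of bell1_c in the frame of bell_tray between 0.033 and 0.039 m and angle between each of bell1_c, bell2_c, ring1_c, ring2_c, hook_c's own z axis and vertical below 0.12 rad and linear speed of each of bell1, bell2, ring1, ring2, hook below 0.02 m/s and (y of bell1_c in the frame of bell_tray between -0.059 and -0.031 m or y of bell1_c in the frame of bell_tray between 0.031 and 0.059 m) and x of bell2_c in the frame of bell_tray between -0.014 and 0.014 m and z of bell2_c in the frame of bell_tray between 0.033 and 0.039 m and (y of bell2_c in the frame of bell_tray between -0.059 and -0.031 m or y of bell2_c in the frame of bell_tray between 0.031 and 0.059 m) and x of ring1_c in the frame of ring_tray between -0.014 and 0.014 m and z of ring1_c in the frame of ring_tray between 0.01 and 0.016 m and (y of ring1_c in the frame of ring_tray between -0.059 and -0.031 m or y of ring1_c in the frame of ring_tray between 0.031 and 0.059 m) and x of ring2_c in the frame of ring_tray between -0.014 and 0.014 m and z of ring2_c in the frame of ring_tray between 0.01 and 0.016 m and (y of ring2_c in the frame of ring_tray between -0.059 and -0.031 m or y of ring2_c in the frame of ring_tray between 0.031 and 0.059 m) and x of hook_c in the frame of hook_tray between -0.014 and 0.014 m and z of hook_c in the frame of hook_tray between 0.01 and 0.016 m and y of hook_c in the frame of hook_tray between -0.014 and 0.014 m and angle between the y axis of hook_c and the y axis of hook_tray, either way round below 0.3 rad and distance of loupe from where it was at the start of the episode below 0.02 m and angle between loupe's own z axis and vertical below 0.2 rad); the robot touches nothing.
It fails at once if the loupe is pushed more than 20 mm or tipped (distance of loupe from where it was at the start of the episode above 0.02 m or angle between loupe's own z axis and vertical above 0.3 rad).
It fails at once if a bronze is dropped into its tray (it arrives low over the tray faster than 0.7 m/s, a fall of more than 25 mm) ((linear speed of bell1 above 0.7 m/s and horizontal distance between bell1_c and bell_tray below 0.09 m and z of bell1_c in the frame of bell_tray below 0.05 m) or (linear speed of bell2 above 0.7 m/s and horizontal distance between bell2_c and bell_tray below 0.09 m and z of bell2_c in the frame of bell_tray below 0.05 m) or (linear speed of ring1 above 0.7 m/s and horizontal distance between ring1_c and ring_tray below 0.09 m and z of ring1_c in the frame of ring_tray below 0.05 m) or (linear speed of ring2 above 0.7 m/s and horizontal distance between ring2_c and ring_tray below 0.09 m and z of ring2_c in the frame of ring_tray below 0.05 m) or (linear speed of hook above 0.7 m/s and horizontal distance between hook_c and hook_tray below 0.09 m and z of hook_c in the frame of hook_tray below 0.05 m)).
It also fails if it takes over 115 s, if anything falls off the work surface, if the arm or the gripper's body presses on something with over 40 N, if the wrist force passes 120 N, or if a joint passes its speed limit or range.

## Working session

There is one attempt and no reset: what is moved stays moved. The work goes in short steps, each a Python script; the robot and the scene stay as the last script left them, time stands still between calls to the robot, and variables do not carry over. Pictures are saved under pics/ and viewed, about 12 in all and at most 16, crops included, and the job is handed in when it is done.

```bash
mkdir -p pics; ls
python3 - <<'E'
from station import *
import cv2,numpy as np
for n in ["scene","side"]:
    p,d=capture(n); cv2.imwrite(f"pics/{n}0.png",cv2.resize(p[:,:,::-1],(800,600)))
    np.savez(f"pics/{n}0.npz",p=p,d=d,**get_calibration(n))
    for l in ["bell1_c","ring1_c","hook_c","bell_tray","ring_tray","hook_tray","loupe"]:
        for r in finder.look_for(l,n): 
            b=np.array(r["box"])*[512,384,512,384]; print(n,l,round(r["conf"],2),b.round())
    c=get_calibration(n); print(n,c)
s=sense(); print(s)
E
```

```text
pics
scene bell1_c 0.66 [166. 202.  17.  22.]
scene ring1_c 0.78 [257. 193.  21.  19.]
scene hook_c 0.61 [117. 186.  30.  22.]
scene bell_tray 0.58 [106. 255.  83.  49.]
scene ring_tray 0.83 [223. 238.  80.  59.]
scene hook_tray 0.8 [322. 202.  70.  41.]
scene loupe 0.68 [215. 198.  16.  17.]
scene {'camera_matrix': array([[440.40132925,   0.        , 256.54027058],
       [  0.        , 440.40132925, 191.61779275],
       [  0.        ,   0.        ,   1.        ]]), 'R': array([[ 0.28661507,  0.95802559, -0.00622671],
       [ 0.78360715, -0.23816322, -0.57379274],
       [-0.5511911 ,  0.15957836, -0.81897687]]), 't': array([-0.15283178, -0.3196148 ,  1.42561268])}
side bell1_c 0.77 [294. 269.  25.  31.]
side bell1_c 0.28 [361. 249. 103.  99.]
side ring1_c 0.63 [240. 192.  26.  18.]
side hook_c 0.92 [260. 343.  49.  40.]
side bell_tray 0.97 [357. 247. 108. 102.]
side ring_tray 0.69 [293. 168.  82.  58.]
side hook_tray 0.87 [235. 118.  54.  44.]
side hook_tray 0.59 [207. 153.  13.  24.]
side loupe 0.67 [266. 225.  20.  22.]
side {'camera_matrix': array([[367.80829835,   0.        ,
[... 329 characters left out ...]
ck': 0.8, 'qpos': array([-0.95176098,  0.50079785, -0.42699643,  1.55036777,  0.2207943 ,
        1.13827117, -0.21027444]), 'joint_velocities': array([ 1.63857162e-03, -1.44341025e-04,  2.61347330e-03,  6.14756738e-04,
       -2.60465080e-05,  1.31862625e-03, -4.97148730e-05]), 'tau': array([-1.83010223e-03, -5.69283307e+01, -5.80939606e+00, -2.81316054e+01,
        1.29554205e-02,  1.66020367e-03,  3.33712092e-05]), 'tcp_pos': array([0.22642318, 0.60933004, 0.2313869 ]), 'tool_rot': array([-1.55253339,  0.27915878, -0.27917241]), 'contact_force': array([ 0.47043666,  0.56227853, -0.76725918]), 'wrist_torque': array([-0.010686  ,  0.02497014,  0.00627997]), 'gripper_width': 1.0003796180482}
```

View pics/scene0.png

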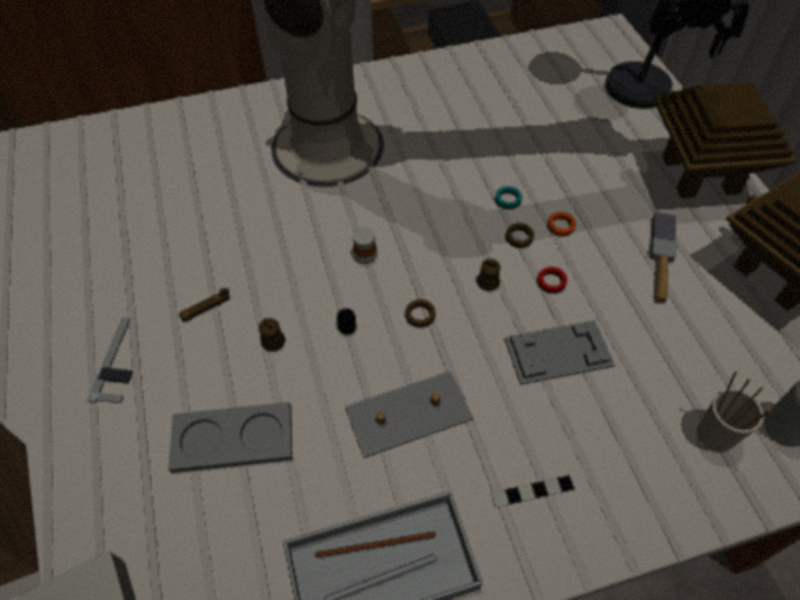

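View pics/side0.png

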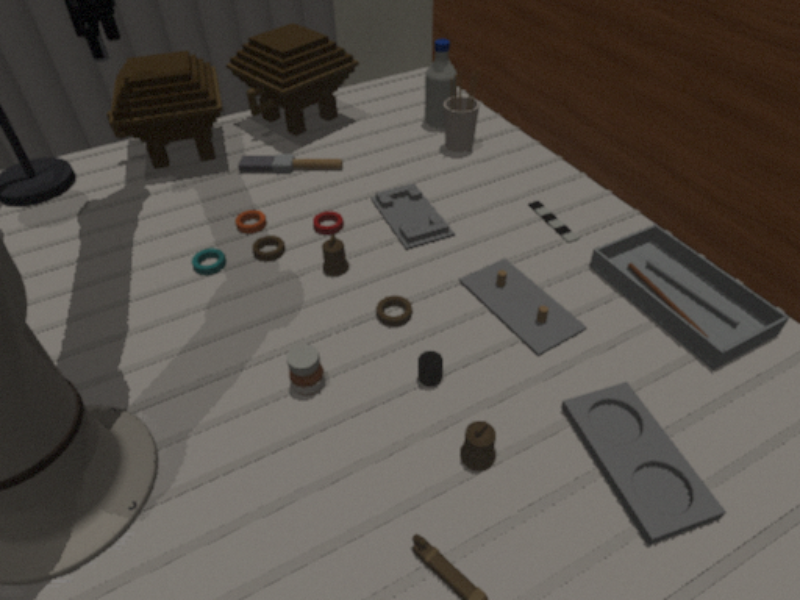

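Candidates for the rings, in 800×600 scene pixels: brown at (520,235) and (420,313), turquoise at (508,197), orange at (561,223) and red at (552,279). The two dark-brown ones are meant. The bells are at (271,334) and (489,274), the hook at (205,304) and the loupe at (346,321).

```bash
cat > h.py <<'E'
from station import *
import numpy as np, cv2
from scipy.spatial.transform import Rotation as Ro
def pts(d,c):
    K=np.array(c["camera_matrix"]); v,u=np.mgrid[0:384,0:512]
    P=np.stack([(u-K[0,2])/K[0,0]*d,(v-K[1,2])/K[1,1]*d,d],-1)
    P=(P-c["t"])@np.array(c["R"]); P[d<=0]=np.nan
    return P
def down(a):
    """tool pointing down, jaws' z axis at angle a in the xy plane"""
    y=np.array([0,0,-1.]); z=np.array([np.cos(a),np.sin(a),0]); x=np.cross(y,z)
    return Ro.from_matrix(np.stack([x,y,z],1)).as_rotvec()
def px(P,c):
    q=c["camera_matrix"]@(c["R"]@np.array(P)+c["t"]); return q[:2]/q[2]
E
python3 - <<'E'
from h import *
S={n:dict(np.load(f"pics/{n}0.npz")) for n in ["scene","side"]}
seeds={"bellA":(271,334),"bellB":(489,274),"ringA":(420,320),"ringB":(520,243),"hook":(205,304),"loupe":(346,321),"belltray":(232,438),"ringtray":(410,415),"hooktray":(560,352),"jar":(364,248),"turq":(508,204),"orange":(561,230),"red":(552,286)}
W={n:pts(c["d"],c) for n,c in S.items()}
for n in W:
    z=W[n][...,2]; print(n,"table z med",np.nanmedian(z[np.abs(z)<.02]))
for k,(u,v) in seeds.items():
    p0=np.nanmedian(W["scene"][int(v*.64)-1:int(v*.64)+2,int(u*.64)-1:int(u*.64)+2].reshape(-1,3),0)
    r=.11 if "tray" in k else .06 if k=="hook" else .036
    for n in W:
        P=W[n].reshape(-1,3); m=(np.hypot(*(P[:,:2]-p0[:2]).T)<r)&(P[:,2]>(.003 if "tray" in k else .006))&(P[:,2]<.1)
        Q=P[m]; (c,wh,a)=cv2.minAreaRect(Q[:,:2].astype(np.float32)) if len(Q)>3 else ((0,0),0,0)
        print(k,n,len(Q),np.round(c,3),np.round(wh,3),round(a,1),"zmax",np.round(np.percentile(Q[:,2],97),3) if len(Q) else 0)
c=get_calibration("wrist"); s=sense(); R=Ro.from_rotvec(s["tool_rot"]).as_matrix()
cw=-np.array(c["R"]).T@c["t"]; print("cam in tool",R.T@(cw-s["tcp_pos"]),"axes",(R.T@np.array(c["R"]).T).round(2).tolist(),c["camera_matrix"][0])
E
```

```text
scene table z med -4.4297753660314935e-05
side table z med 0.00013217863387151078
bellA scene 256 [ 0.44  -0.195] [0.035 0.037] 22.0 zmax 0.058
bellA side 549 [ 0.433 -0.197] [0.036 0.039] 16.6 zmax 0.06
bellB scene 232 [0.429 0.192] [0.037 0.038] 18.9 zmax 0.058
bellB side 300 [0.421 0.188] [0.034 0.037] 62.6 zmax 0.059
ringA scene 167 [0.462 0.055] [0.05  0.046] 80.1 zmax 0.016
ringA side 184 [0.458 0.052] [0.051 0.043] 61.0 zmax 0.015
ringB scene 107 [0.353 0.281] [0.05 0.04] 59.3 zmax 0.016
ringB side 109 [0.353 0.281] [0.053 0.033] 71.9 zmax 0.015
hook scene 217 [ 0.336 -0.294] [0.02  0.092] 16.1 zmax 0.024
hook side 624 [ 0.333 -0.294] [0.017 0.09 ] 17.8 zmax 0.026
loupe scene 168 [ 0.447 -0.07 ] [0.032 0.032] 46.5 zmax 0.038
loupe side 293 [ 0.443 -0.072] [0.031 0.031] 30.9 zmax 0.037
belltray scene 2930 [ 0.599 -0.288] [0.21  0.211] 64.2 zmax 0.018
belltray side 5167 [ 0.6   -0.282] [0.203 0.171] 86.0 zmax 0.018
ringtray scene 2463 [ 0.631 -0.015] [0.209 0.211] 29.8 zmax 0.017
ringtray side 2213 [ 0.623 -0.019] [0.127 0.184] 6.0 zmax 0.022
hooktray scene 1960 [0.6   0.256] [0.211 0.211] 62.3 zmax 0.02
hooktray side 1220 [0.592 0.248] [0.159 0.091] 85.1 zmax 0.019
jar scene 289 [ 0.307 -0.001] [0.04  0.039] 68.3 zmax 0.057
jar side 519 [ 0.303 -0.005] [0.042 0.037] 71.0 zmax 0.056
turq scene 95 [0.259 0.296] [0.049 0.04 ] 66.1 zmax 0.016
turq side 124 [0.258 0.296] [0.053 0.033] 74.8 zmax 0.015
orange scene 99 [0.352 0.365] [0.052 0.038] 65.4 zmax 0.016
orange side 94 [0.349 0.364] [0.052 0.032] 72.2 zmax 0.015
red scene 129 [0.463 0.297] [0.049 0.042] 68.2 zmax 0.016
red side 110 [0.463 0.296] [0.049 0.037] 80.4 zmax 0.015
cam in tool [-0.07981155 -0.1420593  -0.00023921] axes [[-0.0, 0.95, 0.31], [-0.0, -0.31, 0.95], [1.0, -0.0, 0.0]] [286.18082784   0.         254.43650693]
```

Run:
```python
from h import *
for i,(x,y) in enumerate([(.45,.25),(.48,-.0),(.45,-.25)]):
    for a in (np.pi/2,np.pi/2+.3,np.pi/2-.3,-np.pi/2):
        if ik((x,y,.24),down(a)) is not None: break
    bot.movep((x,y,.24),down(a)); bot.sleep(.3)
    c=get_calibration("wrist"); p,d=capture("wrist"); np.savez(f"pics/w{i}.npz",p=p,d=d,**c)
    print(i,a,sense()["clock"],sense()["qpos"].round(2))
W=[np.load(f"pics/w{i}.npz") for i in range(3)]
cv2.imwrite("pics/w_all.png",cv2.resize(np.vstack([np.hstack([W[0]["p"],W[1]["p"]]),np.hstack([W[2]["p"],W[2]["p"]*0])])[:,:,::-1],(800,600)))
PP=[pts(w["d"],w) for w in W]
seeds=dict(bellA=(.436,-.196),bellB=(.425,.19),ringA=(.46,.053),ringB=(.353,.281),hook=(.334,-.294),loupe=(.445,-.071),belltray=(.6,-.287),ringtray=(.625,-.018),hooktray=(.595,.25))
for k,p0 in seeds.items():
    r=.11 if "tray" in k else .06 if k=="hook" else .036
    for n,P in enumerate(PP):
        P=P.reshape(-1,3); m=(np.hypot(*(P[:,:2]-p0).T)<r)&(P[:,2]>(.004 if "tray" in k else .007))&(P[:,2]<.1)
        Q=P[m]
        if len(Q)<300: continue
        (c,wh,a)=cv2.minAreaRect(Q[:,:2].astype(np.float32))
        extra=""
        if k.startswith("ring") and k!="ringtray" or k.startswith("bell") and k!="belltray":
            extra=np.round(cv2.minEnclosingCircle(Q[:,:2].astype(np.float32)),4) if 0 else ""
        print(k,n,len(Q),np.round(c,4),np.round(wh,3),round(a,1),"zmax",np.percentile(Q[:,2],97).round(4),extra)
```

```text
0 1.5707963267948966 2.7083 [-0.22  0.24 -0.39  1.88  0.11  1.04  0.91]
1 1.5707963267948966 4.05 [ 0.17  0.17 -0.25  1.96  0.05  1.02  1.47]
2 1.5707963267948966 5.3917 [ 0.51  0.22 -0.06  1.89  0.02  1.03  2.01]
bellA 1 1214 [ 0.4357 -0.1926] [0.035 0.036] 52.8 zmax 0.0597 
bellA 2 855 [ 0.434  -0.1966] [0.036 0.035] 83.4 zmax 0.0601 
bellB 0 872 [0.4237 0.1941] [0.036 0.036] 88.0 zmax 0.0602 
bellB 1 1251 [0.4249 0.1908] [0.036 0.036] 39.9 zmax 0.06 
ringA 0 776 [0.4575 0.0566] [0.052 0.05 ] 88.6 zmax 0.0143 
ringA 1 756 [0.4583 0.0553] [0.051 0.05 ] 5.9 zmax 0.0146 
ringA 2 865 [0.4579 0.0548] [0.051 0.051] 57.6 zmax 0.0147 
ringB 0 901 [0.3465 0.2848] [0.05  0.051] 1.0 zmax 0.0148 
ringB 1 996 [0.3477 0.2807] [0.051 0.045] 22.1 zmax 0.0149 
hook 1 681 [ 0.3287 -0.2748] [0.017 0.054] 17.0 zmax 0.0261 
hook 2 1121 [ 0.3345 -0.2935] [0.016 0.092] 17.8 zmax 0.0254 
loupe 0 565 [ 0.4441 -0.0607] [0.031 0.017] 4.8 zmax 0.0355 
loupe 1 630 [ 0.445  -0.0692] [0.03  0.031] 43.6 zmax 0.0365 
loupe 2 746 [ 0.4448 -0.0706] [0.031 0.031] 82.6 zmax 0.0368 
belltray 1 6878 [ 0.5923 -0.2802] [0.168 0.092] 79.8 zmax 0.0162 
belltray 2 6811 [ 0.5912 -0.2872] [0.181 0.092] 79.7 zmax 0.0164 
ringtray 0 4825 [ 0.6283 -0.0167] [0.091 0.181] 3.9 zmax 0.0251 
ringtray 1 6035 [ 0.6283 -0.017 ] [0.091 0.18 ] 3.7 zmax 0.0196 
ringtray 2 3996 [ 0.6279 -0.0086] [0.091 0.164] 3.8 zmax 0.0168 
hooktray 0 5539 [0.5942 0.2525] [0.16  0.091] 85.0 zmax 0.0182 
hooktray 1 6044 [0.5945 0.2519] [0.16  0.091] 85.1 zmax 0.0184
```

View pics/w_all.png

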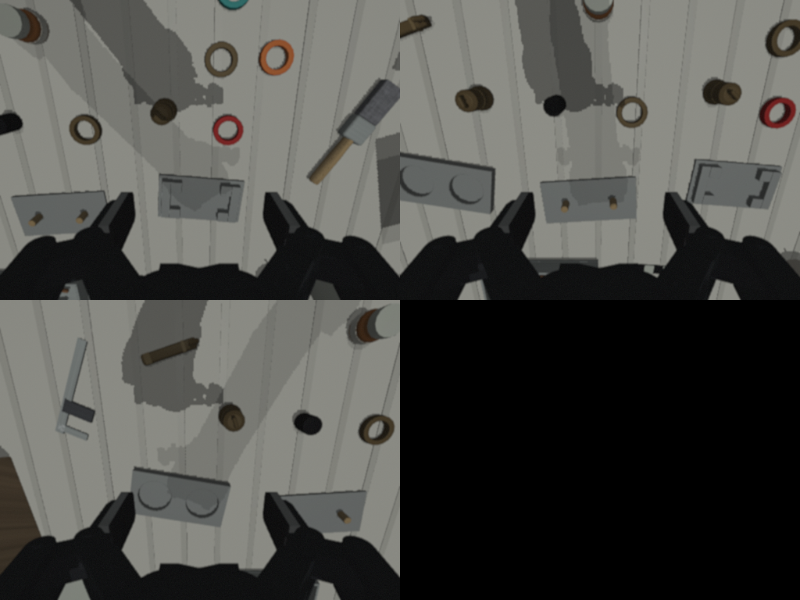

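The wrist views agree with the coarse fixes: brown rings at wrist-0 (221,59) and (85,129), bells at (163,110) and, in wrist 2, (231,417). The hook is at (170,351) in wrist 2, with its hooked end toward +y, and the trays are all clear. I'll start with the near ring and check it.

```bash
cat >> h.py <<'E'
UP=.17; G={}
def fit(ax): return np.deg2rad(ax)
def best(xy1,a1,xy2,a2):
    o=[]
    for k in (0,np.pi,-np.pi):
        q=[ik((*xy,z),down(a+k)) for xy,a in ((xy1,a1),(xy2,a2)) for z in (.01,UP)]
        if all(v is not None for v in q): o.append((max(abs(v[6]) for v in q),k))
    return min(o)[1]
def carry(p,ap,zp,t,at,dz=.006,rel=1.0):
    k=best(p,ap,t,at); o1,o2=down(ap+k),down(at+k)
    bot.command_gripper(1.0)
    bot.movep((*p,UP),o1); bot.movel((*p,zp+.04),o1,feed=.25)
    h=bot.movel((*p,zp),o1,feed=.06,contact_N=6); zg=sense()["tcp_pos"][2]
    bot.command_gripper(0.0); w=sense()["gripper_width"]
    bot.movel((*p,UP),o1,feed=.2); w2=sense()["gripper_width"]
    print("pick contact",h,"z",round(zg,4),"w",round(w,3),round(w2,3))
    if w2<.08: print("NOT HELD"); return
    bot.movep((*t,UP),o2); bot.movel((*t,zg+dz+.03),o2,feed=.2)
    h=bot.movel((*t,zg+dz-.002),o2,feed=.04,contact_N=4); s=sense()
    print("place contact",h,"z",round(s["tcp_pos"][2]-zg,4),s["contact_force"].round(1))
    bot.command_gripper(rel); bot.movel((*t,UP),o2,feed=.2); print("t",sense()["clock"])
d2=lambda g:np.array([np.cos(np.deg2rad(g)),np.sin(np.deg2rad(g))])
RT,BT,HT=np.array([.6283,-.017]),np.array([.5915,-.287]),np.array([.5943,.2522])
E
python3 - <<'E'
from h import *
for n,k,s in ((0,"B",(.4245,.191)),(1,"B",(.4245,.191)),(1,"A",(.435,-.195)),(2,"A",(.435,-.195))):
    w=np.load(f"pics/w{n}.npz"); P=pts(w["d"],w).reshape(-1,3)
    Q=P[(np.hypot(*(P[:,:2]-s).T)<.03)&(P[:,2]>.041)&(P[:,2]<.049)]
    c,wh,a=cv2.minAreaRect(Q[:,:2].astype(np.float32)); print(k,n,len(Q),np.round(c,4),np.round(wh,3))
carry((.458,.0553),np.deg2rad(3.8),.002,RT-.045*d2(93.8),np.deg2rad(3.8))
p,d=capture("wrist"); cv2.imwrite("pics/r1.png",p[:,:,::-1])
E
```

```text
B 0 397 [0.4249 0.1934] [0.033 0.033]
B 1 441 [0.425  0.1925] [0.033 0.033]
A 1 474 [ 0.4359 -0.1947] [0.033 0.033]
A 2 381 [ 0.4357 -0.1957] [0.033 0.032]
pick contact False z 0.0019 w 0.569 0.566
place contact True z 0.0072 [-1.6  0.3  5.5]
t 14.15
```

View pics/r1.png

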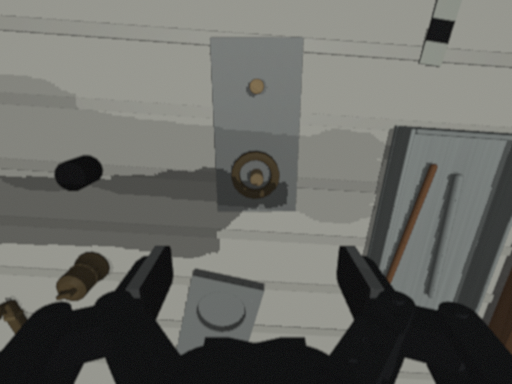

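The first ring is over its post, at (255,175) in the picture. Next is bell A, and I'll crop the second ring's surroundings for confirmation.

Run:
```python
from h import *
p=np.load("pics/w0.npz")["p"]; cv2.imwrite("pics/crop.png",cv2.resize(p[0:200,180:400,::-1],None,fx=3,fy=3))
a=np.deg2rad(-10.3)
carry((.4358,-.1952),a,.018,BT-.045*d2(79.7),a)
p,d=capture("wrist"); cv2.imwrite("pics/b1.png",p[:,:,::-1])
```

```text
pick contact False z 0.0179 w 0.376 0.379
place contact True z 0.0067 [-0.4 -0.2  5. ]
t 21.9083
```

View pics/crop.png

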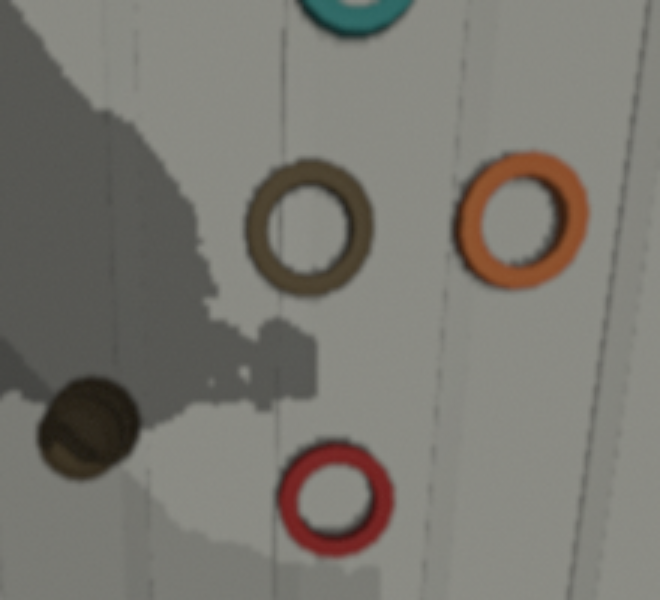

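View pics/b1.png

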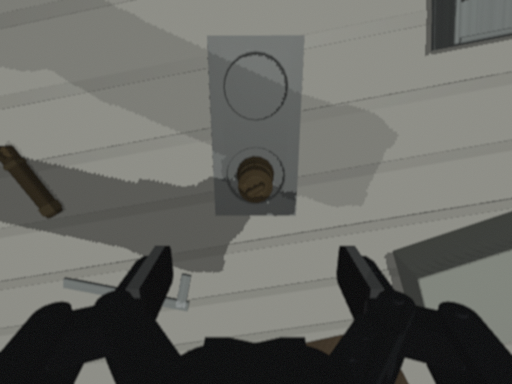

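The crop shows the brown ring at (310,228) between the orange (522,222), red (337,498) and turquoise (356,10) ones, so the brown one is the target. Bell A stands in its well at (255,178). I'll do the rest now.

Run:
```python
from h import *
a=np.deg2rad(3.8)
carry((.3475,.2825),a,.002,RT+.045*d2(93.8),a)
a=np.deg2rad(-10.3)
carry((.425,.193),a,.018,BT+.045*d2(79.7),a)
carry(tuple(np.array([.3345,-.2935])-.0025*d2(107.8)),np.deg2rad(17.8),.003,HT,np.deg2rad(-5.0))
ims=[]
for i,(x,y) in enumerate([(.5,.2),(.5,-.1)]):
    bot.movep((x,y,.26),down(np.pi/2)); bot.sleep(.3)
    c=get_calibration("wrist"); p,d=capture("wrist"); np.savez(f"pics/e{i}.npz",p=p,d=d,**c); ims.append(p)
cv2.imwrite("pics/end.png",cv2.resize(np.vstack(ims)[:,:,::-1],(512*3//4,384*3//2)))
tg=dict(ringA=RT-.045*d2(93.8),ringB=RT+.045*d2(93.8),bellA=BT-.045*d2(79.7),bellB=BT+.045*d2(79.7),hook=HT,loupe=np.array([.445,-.07]))
for n in (0,1):
    w=np.load(f"pics/e{n}.npz"); P=pts(w["d"],w).reshape(-1,3)
    for k,s in tg.items():
        lo,hi=(.016,.027) if k[0]=="r" else (.046,.055) if k[0]=="b" else (.014,.04) if k=="hook" else (.03,.045)
        m=(np.hypot(*(P[:,:2]-s).T)<(.055 if k=="hook" else .035))&(P[:,2]>lo)&(P[:,2]<hi)
        if k=="hook": m&=np.abs((P[:,:2]-s)@d2(-5))<.015
        Q=P[m]
        if len(Q)<80: print(k,n,len(Q)); continue
        c,wh,a=cv2.minAreaRect(Q[:,:2].astype(np.float32)); print(k,n,len(Q),"off mm",((c-s)*1000).round(1),np.round(wh,3),round(a,1),"z med/max",np.median(Q[:,2]).round(4),Q[:,2].max().round(4))
```

```text
pick contact False z 0.0019 w 0.567 0.567
place contact True z 0.0072 [-0.2  0.5  5.3]
t 31.75
pick contact False z 0.018 w 0.377 0.381
place contact True z 0.0066 [-0.6  0.2  5. ]
t 40.4333
pick contact False z 0.0029 w 0.161 0.162
place contact True z 0.0066 [-1.5 -0.7  4.4]
t 50.1167
ringA 0 566 off mm [-1.1  1.4] [0.05  0.051] 40.2 z med/max 0.0188 0.0269
ringB 0 515 off mm [-2.2  1.5] [0.047 0.052] 44.6 z med/max 0.0189 0.0266
bellA 0 0
bellB 0 0
hook 0 681 off mm [-0.5  1.2] [0.091 0.017] 84.9 z med/max 0.0191 0.0343
loupe 0 564 off mm [0.2 1. ] [0.031 0.031] 74.0 z med/max 0.0348 0.0375
ringA 1 530 off mm [-1.5  0.9] [0.051 0.05 ] 0.9 z med/max 0.0192 0.027
ringB 1 451 off mm [-4.3  0.5] [0.045 0.051] 30.6 z med/max 0.0192 0.0269
bellA 1 337 off mm [-1.1  0.8] [0.033 0.033] 53.6 z med/max 0.0527 0.055
bellB 1 306 off mm [-1.5  1.1] [0.033 0.033] 42.4 z med/max 0.0529 0.055
hook 1 534 off mm [-1.7 -9. ] [0.073 0.017] 84.8 z med/max 0.0194 0.022
loupe 1 511 off mm [0.5 0.2] [0.03 0.03] 0.5 z med/max 0.0353 0.0374
```

View pics/end.png

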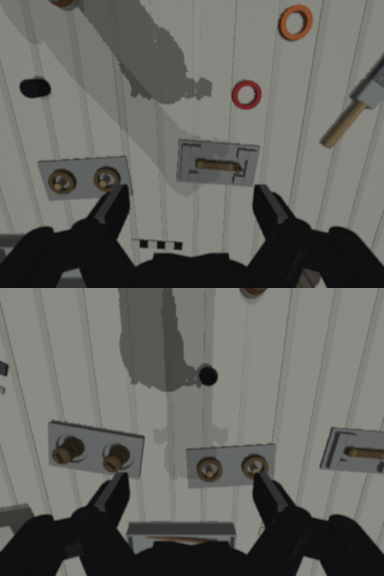

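```bash
python3 -c "
from station import *
job.hand_in(); print(sense()['clock'])"
```

```text
the job is handed in; nothing more can be done
the job is handed in; nothing more can be done
```

All five bronzes are in their trays and the job is handed in, at about 52 s of the 115 s allowed. Each was gripped once and lowered until light contact (4 N). The orange, red and turquoise rings were left alone.

Final wrist-camera check against the tray positions I measured:

| Thing | Offset in x and y | Height | Notes |
|---|---|---|---|
| Bells | within 2 mm of the well centres | shoulders about 53 mm up (52 expected) | standing upright |
| Rings | within 2.5 mm of the posts in the better view | tops about 19 mm up (20 expected) | lying flat over the posts |
| Hook | within 1.5 mm of the bed centre | bar top about 19 mm up (20 expected) | about 0.1° off the tray axis, hooked end up |
| Loupe | within about 1 mm of its start | – | upright |

- **Second camera view:** it disagreed on two items, giving the second ring as 4.3 mm off in x and the hook as 9 mm off in y. Both were only partly visible there: a finger covered part of the ring, and the hook was at the picture's edge. I trusted the fuller view; even the larger figures are inside the 14 mm limit.
- **Not checked:** the hand-in gave no verdict, so I have no reading of the pieces during the judged second.

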